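Feed one brass blank and slide it onto the pad

TASK

Press the red plunger of the blank dispenser all the way down once and let it spring back, so that a single brass blank comes out onto the bench; then push that blank across the bench with the fingertips until it lies wholly on the round grey pad with the white rim. Only touch and push: do not pick the blank up, leave the other blanks in the dispenser, and do not disturb the pliers, the bur stand or the copper ring on the soldering block.

Things in the scene. Friction and masses are not known exactly. Their poses are not given: they have to be found in the camera images.
- dispenser: Blank dispenser fixed to the bench: clear square open-topped magazine (45 x 45 mm, 44 mm high), blue housing behind it (75 mm long, 45 wide, 40 high, from 22 to 98 mm along its -x). Origin on the bench under the magazine's centre; its +x points out of the mouth. Place and yaw vary.
- pusher (a joint): Travel of the flat steel pusher (24 mm wide, 9 mm high), m: 0 back, 0.066 fully out; 2.75 times the plunger's travel. It slides the lowest blank along the bench out of the mouth, to about 65 mm along +x from the dispenser's origin at full travel; as the plunger comes up it draws back and the next blank drops into place, so every full press ejects one more.
- plunger_top (a point): Centre of the top of the red plunger cap (38 mm across, 10 mm thick), 60 mm along the dispenser's -x from its origin, 82 mm above the bench when up. It is pressed straight down.
- plunger (a joint): How far the plunger is pressed, m: 0 up, 0.024 fully down at a hard stop. The spring takes 4 N at the start and 9 N at full travel, plus damping of 18 N per m/s and up to 5 N of blank friction; it springs back up by itself.
- mouth (a point): Centre of the mouth of the dispenser, in the outer front face of the magazine (22.5 mm along +x from the origin), 5 mm above the bench. The opening is 14 mm high and lets one blank through.
- blank0: The lowest brass blank in the magazine, the one that comes out first: a flat disc 34 mm across, 10 mm thick, about 70 g, polished (it slides easily), lying on the bench top. Origin at the centre of its underside; z along its axis.
- blank1: Second blank from the bottom, same size; origin at the centre of its underside. Stays in the dispenser.
- blank2: Third blank, same size and origin. Stays in the dispenser.
- blank3: Top blank, same size and origin. Stays in the dispenser.
- pad: Round grey pad with a white rim, 90 mm across in all, fixed to the bench and paper thin (under 1 mm; the blank slides onto it with no step). Origin at its centre on the bench. It lies to the left or to the right of the dispenser; the soldering block is on the other side.
- block: Soldering block fixed to the bench, a bystander: cork-coloured slab on a white tile, 110 x 80 mm, 30 mm high in all. Origin at the centre of its underside.
- band: Loose copper ring, 24 mm across, 6 mm high, lying on the soldering block; a bystander. Origin at the centre of its underside.
- bur_stand: Loose round white bur stand, 80 mm across, 30 mm high, with burs standing up to 66 mm; a bystander beyond the dispenser. Origin at the centre of its underside.
- pliers: Loose pliers with red handles lying flat on the robot's side, a bystander: 155 mm long (62 mm along +x to the tip of the jaws, 90 mm along -x to the handle ends), 46 mm wide, 10 mm high. Origin on the bench near the joint of the pliers.
Not all that is in view belongs to the job. Leave any blue look-alike of the blank3 alone.

How it is judged (in metres and radians):
On the way, in this order (a step that is already met when the one before it is completed fails the run):
1. the plunger is pressed all the way down (22 mm or more of 24) (value of joint plunger above 0.022 m), for 0.05 s.
2. the plunger is up again and one blank lies wholly outside the dispenser (value of joint plunger below 0.003 m and horizontal distance between blank0 and dispenser above 0.04 m), for 0.1 s.
At the end, for the whole second after the job is handed in: The ejected blank lies flat and still on the bench, wholly on the pad (its centre within 28 mm of the pad's centre); the plunger is up (within 3 mm); the other three blanks are in the magazine (within 10 mm of its axis); pliers, bur stand and copper ring within 12 mm of where they stood (horizontal distance between blank0 and pad below 0.028 m and height (world z) of blank0 between -0.003 and 0.003 m and angle between blank0's own z axis and vertical below 0.1 rad and linear speed of blank0 below 0.01 m/s and value of joint plunger below 0.003 m and horizontal distance between each of blank1, blank2, blank3 and dispenser below 0.01 m and distance of each of bur_stand, pliers, band from where it was at the start of the episode below 0.012 m); the robot touches nothing.
It fails at once if the ejected blank is lifted off the bench (underside centre above 8 mm) (height (world z) of blank0 above 0.008 m).
It fails at once if the blank is tipped by more than 0.5 rad (angle between blank0's own z axis and vertical above 0.5 rad).
It fails at once if another blank is ejected or taken from the magazine (distance of any of blank1, blank2, blank3 from where it was at the start of the episode above 0.018 m).
It fails at once if the pliers, the bur stand or the copper ring is moved by more than 12 mm (distance of any of bur_stand, pliers, band from where it was at the start of the episode above 0.012 m).
It also fails if it takes over 58 s, if anything falls off the work surface, if the arm or the gripper's body presses on something with over 40 N, if the wrist force passes 120 N, or if a joint passes its speed limit or range.

ROBOT

A 6-joint arm with a two-finger parallel gripper is mounted at the origin on the work surface. World frame = base frame: x ahead of the robot, y to its left, z up, the work surface at z = 0. Lengths are in mm, angles in rad, forces in N, time in s.
With the tool pointing down it reaches from about 375 to 975 mm from the base axis. Payload 3.8 kg.
Tool frame: the origin (TCP) lies at the very end of the fingers, on their centre line; the grasp point (between the pads) lies 19 mm behind it; z points along the fingers, y is the line along which they close (so a half turn about z gives the same grasp; the last joint's range is limited). The gripper opens to 85 mm and grips with 20 to 120 N. Pads are 22 mm wide; open, the fingers measure 114 mm over their backs; the gripper's body (76 mm by 85 mm) begins 54 mm behind the grasp point. The pads swing forward as they close: fully open they stand 13 mm farther back than shut.
Start: joints at [-1.306, 0.264, 1.604, -0, 1.274, -0.037], TCP at [200.631, -644.488, 203.48] pointing down, gripper open.
Joint ranges: [-2.63, 2.63], [-0.94, 2.18], [0.31, 2.57], [-1.31, 4.45], [0, 2.66], [-2.55, 2.55]. Speed limits (rad/s): [2.57, 2.57, 3.14, 3.14, 3.14, 3.14].

INTERFACE

Orientations are given as a rotation vector (axis times angle).
In Python, from plant import env gives the robot as it stands.
- The arm moves only by the tool jog_arm, never from a script. Its argument "steps" is a list of rows, each a list of 4 numbers: the shift along the tool's x, y, z in cm, then the turn about the tool's z in rad. A call has 1 to 10 rows; each row shifts and turns the commanded pose from where the row before left it, along the tool's axes as they then stand; what a row does not reach is not made up. A row lasts 1/12 s, in which the tool goes at most 41.7 mm and 7.16 degrees, less where a joint would pass 70% of its speed; a pose out of reach is approached as far as the arm can. A call with a gripper value outside its range is refused whole. "fingers" is the finger opening in cm, from 0 to 8.54, set as the call begins (left out, the last holds). The fingers move at their own pace and stop on an object; "newtons" is the grip in N (left out, the last holds). Time passes only in rows, so rows that do not move let the fingers close. It gives the time, the measured TCP pose, the force, the opening and the grip force at its end, in the units of the state.
- env.get_state(): the state, without advancing time (a new reading comes with each control period).
- env.read_camera(name): name is "scene" or "top" or "wrist"; returns (picture, depth): 420x560x3 uint8, red, green, blue; 420x560 float32, mm along the optical axis (not along the pixel's ray), 0 where there is no reading.
- env.get_calibration(name): a dict with "fov_y" (degrees; the focal length in pixels is half the picture's height over the tangent of half this angle, whatever the lens; pixels are square), "cx", "cy" (the principal point, pixels), "view" (4x4, takes a point from world to camera coordinates); the wrist camera has in their place "tool_from_camera" (4x4, takes a point from camera to tool coordinates, whose origin is the TCP and whose axes are the flange's). Camera axes: x right, y down, z forward; pixel columns grow to the right and rows downward; lengths in mm; the calibration is good to about 2 mm. The wrist camera is an equidistant fisheye: a pixel r from the principal point sees the ray r / f radians off the axis. A picture is of the moment at which its call begins: read the wrist's pose just before it. get_calibration takes no time and is no camera call.
- env.sign_off(): hands the job in; it is judged then, once.
Trained networks look in the newest picture that a camera, given by its name, has taken for a name from the list of things; names that differ only in an ending like _2 or _b are one class to them, and where a whole thing is asked for, a point or a joint stands for the part that bears it (a point fixed in the world has none). Each returns a list of dicts, best first, with "p" (0 to 1); they miss things now and then, are a little off and sometimes report something else, mostly with a low value. They report only what shows in the picture. A call takes as long as a camera call. They do not tell look-alikes from the thing itself.
- env.boxes_of(target, camera): "rect" ([left, top, right, bottom] in pixels, round what is visible of it).
The state is a dict: "t": time; "qpos": joint angles; "dq": joint speeds; "joint_torque": joint torques, N m; "tool_pos": TCP position; "orientation": TCP orientation; "ft_force": force on the tool from outside, world axes, zero at the start; "moment": the same for the moment, N m; "gripper_width": finger opening in mm; "finger_force": force on a finger pad.
Only numpy, scipy, OpenCV 4.12 (cv2) and the standard library are available. Lean on these libraries where they do the work, as an engineer would, in place of code of your own. Each camera call takes 0.05 s, during which the arm holds its last target. There are 200 camera calls.

## Working session

There is one attempt and no reset: what is moved stays moved. The work goes in short steps, Python scripts to look and compute and a tool call to move; the robot and the scene stay as the last step left them, time stands still between calls to the robot, and variables do not carry over. Pictures are saved under pics/ and viewed, at most 10 in all, crops included, and the job is handed in when it is done.

Besides the shell and the picture viewer there is one more tool, called after "Emit:" in YAML: its name, and indented under it one key for each argument. jog_arm: Moves the arm, as the interface text tells. Its arguments: {"type":"object","properties":{"steps":{"type":"array"},"fingers":{"type":"number"},"newtons":{"type":"number"}},"required":["steps"]}

```bash
mkdir -p pics; ls
cat > h.py <<'E'
import numpy as np, cv2
from plant import env
def look(name,fn=None):
    s=env.get_state(); im,d=env.read_camera(name)
    if fn: cv2.imwrite('pics/'+fn,im[:,:,::-1])
    return s,im,d
def world(name,u,v,depth):
    c=env.get_calibration(name); f=210/np.tan(np.radians(c['fov_y'])/2)
    p=np.array([(u-c['cx'])/f*depth,(v-c['cy'])/f*depth,depth,1]) 
    return (np.linalg.inv(np.array(c['view']))@p)[:3]
def onplane(name,u,v,z):
    a=world(name,u,v,500.);b=world(name,u,v,1000.)
    return a+(b-a)*(z-a[2])/(b[2]-a[2])
E
python3 - <<'E'
from h import *
s,im,d=look('top','top0.png'); np.save('top_d.npy',d)
s,im2,d2=look('scene','scene0.png'); np.save('scene_d.npy',d2)
print(s['t'],s['tool_pos'],s['orientation'],s['gripper_width'])
for c in('top','scene'):
    k=env.get_calibration(c);print(c,k['fov_y'],k['cx'],k['cy'],np.round(np.linalg.inv(np.array(k['view'])),3).tolist())
for n in('plunger_top','dispenser','pad','pliers','bur_stand','band','block','blank3'):
    print(n,[(np.round(b['rect']).tolist(),round(b['p'],2)) for b in env.boxes_of(n,'top')[:3]])
E
```

```text
pics
0.05 [ 200.42616327 -643.71047632  202.14104752] [-3.10364117e+00 -4.71915237e-01  3.99327389e-04] 85.36379080894248
top 45.835836047643795 277.74253604797735 202.39525436813625 [[0.021, -0.988, 0.154, 410.762], [-0.999, -0.024, -0.021, 30.128], [0.025, -0.154, -0.988, 1152.0], [0.0, 0.0, 0.0, 1.0]]
scene 49.814393191342724 277.77591329113176 204.5290289730685 [[-0.082, 0.532, -0.843, 1404.78], [0.996, 0.023, -0.082, 87.551], [-0.024, -0.847, -0.532, 588.29], [0.0, 0.0, 0.0, 1.0]]
plunger_top [([243.0, 231.0, 266.0, 251.0], 0.67)]
dispenser [([244.0, 203.0, 277.0, 260.0], 0.81)]
pad [([362.0, 175.0, 400.0, 209.0], 0.94)]
pliers [([142.0, 284.0, 208.0, 310.0], 0.84)]
bur_stand [([247.0, 113.0, 282.0, 145.0], 0.79)]
band []
block [([165.0, 165.0, 203.0, 213.0], 0.6)]
blank3 [([246.0, 234.0, 262.0, 250.0], 0.73), ([214.0, 218.0, 230.0, 236.0], 0.56), ([258.0, 211.0, 274.0, 222.0], 0.55)]
```

Run:
```python
from h import *
im=cv2.imread('pics/top0.png'); c=im[100:320,130:420]
cv2.imwrite('pics/top0c.png',cv2.resize(c,None,fx=2.7,fy=2.7,interpolation=cv2.INTER_CUBIC))
```

```text
(no output)
```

View pics/top0c.png

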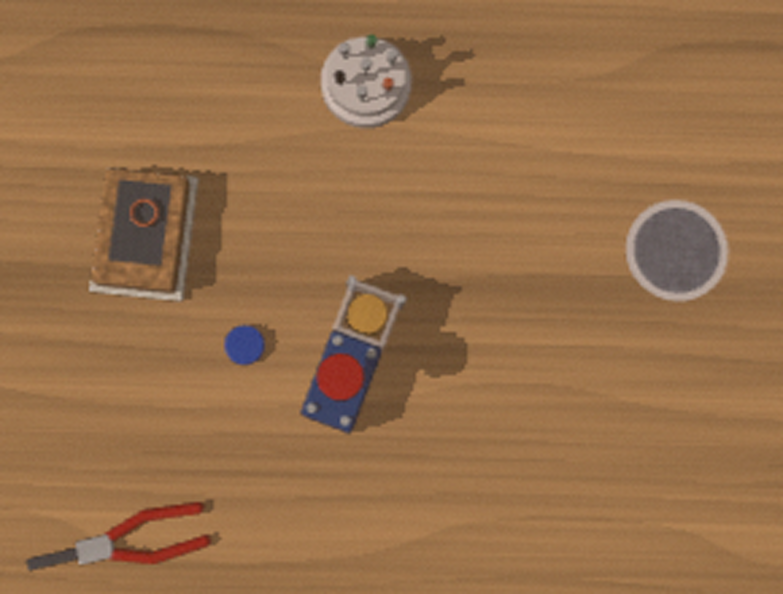

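View pics/scene0.png

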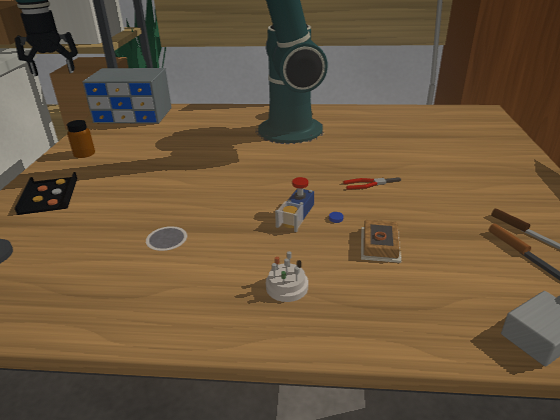

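The top crop shows the red plunger cap at full-frame pixel (256,240), the brass blanks in the clear magazine at (266,216), and the grey pad at (381,193). The block with its ring is on the left at (182,187), the bur stand at (266,130) and the pliers at (165,303).

Possible mix-ups:
- **Blank:** the blue disc on the bench at (221,227) is the look-alike. The brass one in the magazine is the right one.
- **Plunger:** the red pliers handles at (190,290) are the same colour. The red disc on the blue housing is the plunger.

Run:
```python
from h import *
im=cv2.imread('pics/top0.png'); d=np.load('top_d.npy')
hsv=cv2.cvtColor(im,cv2.COLOR_BGR2HSV)
def cen(m,box):
    k=np.zeros(m.shape,bool);l,t,r,b=box;k[t:b,l:r]=m[t:b,l:r]
    v,u=np.nonzero(k);return u.mean(),v.mean(),len(u),k
H,S,V=[hsv[...,i].astype(int) for i in range(3)]
red=((H<8)|(H>172))&(S>150)&(V>90)
u,v,n,k=cen(red,(238,222,275,262)); print('plunger',u,v,n,onplane('top',u,v,82),world('top',u,v,np.median(d[k])))
pl=onplane('top',u,v,82)
blue=(H>100)&(H<130)&(S>80)
u,v,n,k=cen(blue|red,(238,215,280,265)); print('housing',n,onplane('top',u,v,40)); 
dd=d[240,245:270];print(dd)
br=(H>12)&(H<30)&(S>120)&(V>150)
u,v,n,k=cen(br,(256,207,276,226)); print('blank',u,v,n,onplane('top',u,v,40),world('top',u,v,np.median(d[k])))
b=onplane('top',u,v,40); print('yaw',np.arctan2(*(b-pl)[1::-1]),np.hypot(*(b-pl)[:2]))
gr=(S<70)
u,v,n,k=cen(gr,(355,165,408,215)); print('pad',u,v,n,onplane('top',u,v,0),world('top',u,v,np.median(d[k])))
for nm,(u,v),z in (('bur',(266,130),30),('pliers tip',(141,309),5),('pl_h',(208,287),5),('bluedisc',(221,227),10),('blockcorner',(199,210),30)): print(nm,onplane('top',u,v,z).round())
# scene cross-check
ims=cv2.imread('pics/scene0.png');h2=cv2.cvtColor(ims,cv2.COLOR_BGR2HSV);H,S,V=[h2[...,i].astype(int) for i in range(3)]
ds=np.load('scene_d.npy')
r2=((H<8)|(H>172))&(S>150)
u,v,n,k=cen(r2,(288,175,312,188));print('scene plunger',u,v,n,onplane('scene',u,v,80),)
for b in env.boxes_of('pad','scene')[:1]: l,t,r,bb=b['rect'];print('scene pad',onplane('scene',(l+r)/2,(t+bb)/2,0))
```

```text
plunger 255.60619469026548 239.10176991150442 226 [496.96268462  53.27383419  82.        ] [496.99536312  53.28260861  81.59436423]
housing 441 [495.42398224  55.21956355  40.        ]
[1152.8754 1111.5463 1067.9772 1071.0475 1070.5334 1071.2631 1069.2468
 1069.5905 1070.317  1068.3457 1069.3356 1067.2454 1068.4003 1069.4165
 1064.869  1070.5935 1071.3002 1069.8762 1071.6919 1071.2201 1113.337
 1113.7684 1135.5099 1153.1284 1154.7264]
blank 265.35064935064935 215.6883116883117 154 [553.66637241  33.67969528  40.        ] [553.78716742  33.68269717  39.06004114]
yaw -0.3327077960843024 59.99365373549582
pad 380.1745152354571 192.31301939058173 1083 [ 621.04664322 -236.52670673    0.        ] [ 6.21071098e+02 -2.36557717e+02 -1.33971732e-01]
bur [757.  37.  30.]
pliers tip [340. 308.   5.]
pl_h [392. 160.   5.]
bluedisc [529. 135.  10.]
blockcorner [564. 185.  30.]
scene plunger 299.86619718309856 182.17605633802816 142 [501.02661275  51.6617234   80.        ]
scene pad [ 620.91474079 -238.29765831    0.        ]
```

Emit:
jog_arm:
  steps:
    - [0,0,0,-0.12]
    - [0,0,0,-0.12]
    - [0,0,0,-0.12]
    - [0,0,0,-0.12]
    - [0,0,0,-0.12]
    - [0,0,0,-0.12]
    - [0,0,0,-0.12]
    - [0,0,0,-0.12]
    - [0,0,0,-0.12]
    - [0,0,0,-0.12]
  fingers: 0

```text
t: 1.38
tool_pos: [200.6, -644.5, 203.5]
orientation: [2.29, 2.15, -0.0]
ft_force: [-0.5, 0.1, 0.5]
gripper_width: -0.1
finger_force: 0.0
```

Emit:
jog_arm:
  steps:
    - [0,0,0,-0.063]
    - [3.5,1.4,0,0]
    - [3.5,1.4,0,0]
    - [3.5,1.4,0,0]
    - [3.5,1.4,0,0]
    - [3.5,1.4,0,0]
    - [3.5,1.4,0,0]
    - [3.5,1.4,0,0]
    - [3.5,1.4,0,0]
    - [3.5,1.4,0,0]

```text
t: 2.22
tool_pos: [328.8, -328.6, 203.8]
orientation: [2.228, 2.213, 0.0]
ft_force: [1.0, -0.7, -0.0]
gripper_width: -0.4
finger_force: 0.0
```

Emit:
jog_arm:
  steps:
    - [3.5,1.4,0,0]
    - [3.5,1.4,0,0]
    - [3.5,1.4,0,0]
    - [3.5,1.4,0,0]
    - [3.5,1.4,0,0]
    - [3.5,1.4,0.5,0]
    - [3.5,1.4,0.5,0]
    - [3.5,1.4,1,0]
    - [3.5,1.4,1,0]
    - [3.5,1.4,1,0]

```text
t: 3.05
tool_pos: [471.3, 20.9, 163.8]
orientation: [2.227, 2.214, 0.002]
ft_force: [0.5, -0.8, 0.7]
gripper_width: 0.1
finger_force: 0.0
```

Emit:
jog_arm:
  steps:
    - [0,0,0,0]
    - [0,0,0,0]

```text
t: 3.22
tool_pos: [470.4, 20.7, 162.9]
orientation: [-2.222, -2.219, 0.002]
ft_force: [-0.0, -0.1, 0.4]
gripper_width: 0.1
finger_force: 0.0
```

Emit:
jog_arm:
  steps:
    - [1.6,1.3,1.5,0]
    - [1.6,1.3,1.5,0]
    - [0,0,1.5,0]
    - [0,0,1.5,0]
    - [0,0,1,0]
    - [0,0,0,0]

```text
t: 3.72
tool_pos: [494.7, 49.4, 91.4]
orientation: [-2.228, -2.211, 0.005]
ft_force: [-0.1, 0.5, -0.2]
gripper_width: -0.0
finger_force: 0.0
```

Run:
```python
from h import *
s,im,d=look('wrist'); 
_,t,_=look('top')
a=cv2.resize(t[170:290,200:330],(433,400)); b=cv2.resize(im,(367,400*367//533+125))[:400]
b=cv2.resize(im,(366,400))
cv2.imwrite('pics/chk1.png',np.hstack([a,b])[:,:,::-1]); print(s['tool_pos'])
```

```text
[494.72414148  49.44224264  91.41301969]
```

View pics/chk1.png

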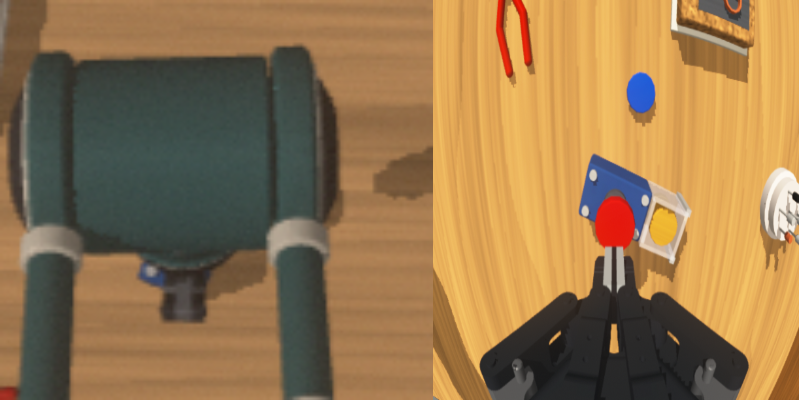

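The wrist view shows the shut fingertips at about (615,250) in the montage, over the red cap at (615,222), with the brass blank in the magazine at (662,227). The arm hides the dispenser from the top camera. I'll press now.

Emit:
jog_arm:
  steps:
    - [0.3,0.2,0.6,0]
    - [0,0,0.4,0]
    - [0,0,0.3,0]
    - [0,0,0.3,0]
    - [0,0,0.3,0]
    - [0,0,0.3,0]
    - [0,0,0.3,0]
    - [0,0,0.3,0]
    - [0,0,0.3,0]
    - [0,0,0.2,0]

```text
t: 4.65
tool_pos: [498.6, 53.7, 60.0]
orientation: [-2.228, -2.215, 0.001]
ft_force: [-0.6, -0.6, 0.6]
gripper_width: 0.1
finger_force: 0.0
```

Emit:
jog_arm:
  steps:
    - [0,0,0.1,0]
    - [0,0,0,0]

```text
t: 4.82
tool_pos: [498.6, 53.7, 59.1]
orientation: [-2.228, -2.214, 0.001]
ft_force: [-0.5, 0.5, 0.5]
gripper_width: 0.0
finger_force: 0.0
```

The wrist shows no force at a height where the spring should push back about 9 N, so I'll look before moving.

Run:
```python
from h import *
s,im,d=look('wrist'); 
_,t,_=look('scene')
a=cv2.resize(t[140:260,230:360],(433,400),interpolation=cv2.INTER_CUBIC); b=cv2.resize(im[100:300,180:480],(366,244))
b=np.vstack([b,np.zeros((156,366,3),np.uint8)])
cv2.imwrite('pics/chk2.png',np.hstack([a,b])[:,:,::-1]); print(s['tool_pos'],s['ft_force'],s['joint_torque'],s['moment'])
```

```text
[498.56602003  53.72850709  59.14730591] [-0.54263365  0.50897946  0.49715986] [-2.72549914e-04 -3.56917512e+01 -3.14258659e+01  1.25199392e-05
 -3.65426671e-02  6.86986766e-06] [0.05158553 0.0141547  0.01482701]
```

View pics/chk2.png

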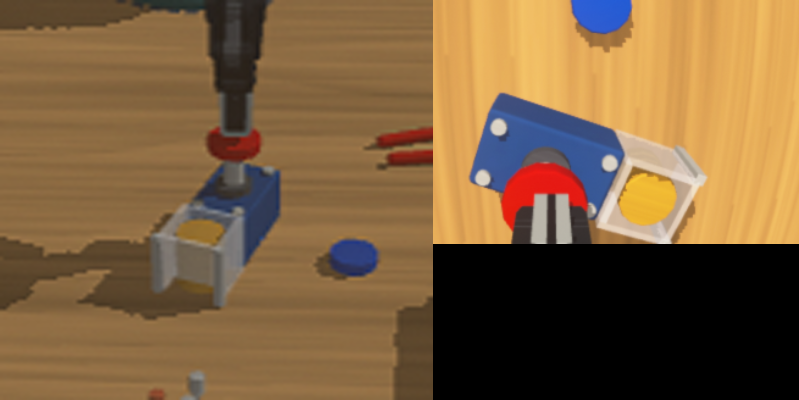

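The plunger is still up. In the scene crop the fingertips end at about (233,135), level with the cap top, so the real tips sit higher than the reported TCP. I'll measure the tip height from depth.

Run:
```python
from h import *
s,im,d=look('scene')
# crop (233,y)-> full u=230+233*130/433, v=140+y*120/400
u=int(230+234*130/433)
for v in range(164,200,2):
    print(v,im[v,u],world('scene',u,v,d[v,u]).round(1))
c=env.get_calibration('wrist'); print(c['fov_y'],c['cx'],c['cy'],np.round(c['tool_from_camera'],3).tolist())
```

```text
164 [48 42 37] [532.3  53.1 142.5]
166 [43 36 29] [531.7  53.1 137.4]
168 [43 35 28] [516.   52.5 124.3]
170 [44 36 28] [512.2  52.3 117.3]
172 [45 37 30] [515.7  52.5 114.1]
174 [45 37 30] [513.5  52.4 107.9]
176 [45 36 30] [510.2  52.3 101.1]
178 [42 33 26] [512.2  52.4  97. ]
180 [90 93 89] [505.8  52.1  88.4]
182 [90 32 20] [502.7  52.   81.4]
184 [142  34  22] [510.3  52.3  80.5]
186 [99 33 22] [516.2  52.6  78.6]
188 [95 57 50] [503.2  52.1  65.9]
190 [98 95 89] [504.1  52.1  61.1]
192 [97 93 87] [503.6  52.1  55.4]
194 [98 95 89] [503.5  52.1  50. ]
196 [69 65 62] [506.   52.2  46. ]
198 [57 50 44] [508.4  52.3  42.1]
65.70646984690485 276.64306459599464 208.35295770516515 [[0.0, -0.945, -0.328, 84.977], [1.0, 0.0, -0.001, -1.032], [0.001, -0.328, 0.945, -169.863], [0.0, 0.0, 0.0, 1.0]]
```

By depth the tip is at z≈84, just above the cap at 81.5, so the reported z reads about 24 mm low. From here I'll go by force and camera rather than the reported z.

Emit:
jog_arm:
  steps:
    - [0,0,0.3,0]
    - [0,0,0.3,0]
    - [0,0,0,0]

```text
t: 5.22
tool_pos: [499.3, 53.8, 53.6]
orientation: [2.228, 2.214, 0.001]
ft_force: [-0.2, 1.1, 4.0]
gripper_width: -0.1
finger_force: 1.8
```

Emit:
jog_arm:
  steps:
    - [0,0,0.3,0]
    - [0,0,0.3,0]
    - [0,0,0.3,0]
    - [0,0,0.3,0]
    - [0,0,0.3,0]
    - [0,0,0.2,0]
    - [0,0,0.2,0]

```text
t: 5.8
tool_pos: [499.3, 53.8, 35.8]
orientation: [2.228, 2.214, 0.001]
ft_force: [-3.3, -0.4, 10.0]
gripper_width: -0.0
finger_force: 5.2
```

Emit:
jog_arm:
  steps:
    - [0,0,0.1,0]
    - [0,0,0.1,0]
    - [0,0,0,0]

```text
t: 6.05
tool_pos: [499.4, 53.8, 33.7]
orientation: [2.228, 2.215, 0.001]
ft_force: [-2.8, 0.0, 9.0]
gripper_width: -0.1
finger_force: 4.2
```

Emit:
jog_arm:
  steps:
    - [0,0,0.1,0]
    - [0,0,0.1,0]
    - [0,0,0,0]

```text
t: 6.3
tool_pos: [499.3, 53.8, 31.8]
orientation: [2.228, 2.215, 0.001]
ft_force: [-2.9, 0.5, 9.3]
gripper_width: 0.0
finger_force: 4.6
```

Emit:
jog_arm:
  steps:
    - [0,0,0.1,0]
    - [0,0,0.1,0]
    - [0,0,0,0]

```text
t: 6.55
tool_pos: [499.4, 53.8, 30.2]
orientation: [2.228, 2.215, 0.001]
ft_force: [-4.5, 0.6, 12.3]
gripper_width: -0.1
finger_force: 6.4
```

Emit:
jog_arm:
  steps:
    - [0,0,0.1,0]
    - [0,0,0,0]

```text
t: 6.72
tool_pos: [499.4, 53.8, 30.1]
orientation: [2.228, 2.215, 0.0]
ft_force: [-7.9, 0.3, 19.4]
gripper_width: 0.4
finger_force: 9.8
```

That is the hard stop: z has stopped changing and the force is rising. Releasing now, then moving to the +y side of the expected blank position.

Emit:
jog_arm:
  steps:
    - [0,0,-0.6,0]
    - [0,0,-0.6,0]
    - [0,0,-0.6,0]
    - [0,0,-0.6,0]
    - [0,0,-0.6,0]
    - [0,0,-1.5,0]
    - [0,0,-2,0]
    - [0,0,-2,0]
    - [0,0,0,0]
    - [0,0,0,0]

```text
t: 7.55
tool_pos: [499.6, 53.8, 113.4]
orientation: [2.227, 2.214, 0.002]
ft_force: [-0.2, -0.2, 0.1]
gripper_width: 0.2
finger_force: 0.0
```

Emit:
jog_arm:
  steps:
    - [0,2.4,0,0]
    - [0,2.4,0,0]
    - [0,2.4,0,0]
    - [0,2.4,0,0]
    - [0,2.0,0,0]
    - [0,0,0,0]
    - [0,0,0,0]
  fingers: 2.4

```text
t: 8.13
tool_pos: [614.0, 52.9, 110.2]
orientation: [-2.227, -2.213, 0.004]
ft_force: [-0.8, -0.8, -0.6]
gripper_width: 24.0
finger_force: 0.0
```

```bash
cat >> h.py <<'E'
from scipy.spatial.transform import Rotation as R
def wplane(s,u,v,z,dz=0):
    c=env.get_calibration('wrist'); f=210/np.tan(np.radians(c['fov_y'])/2)
    p=np.array([u-c['cx'],v-c['cy']]); r=np.hypot(*p); th=r/f
    ray=np.r_[np.sin(th)*p/max(r,1e-9),np.cos(th)]
    T=np.array(c['tool_from_camera']); Rw=R.from_rotvec(s['orientation']).as_matrix()
    o=Rw@T[:3,3]+s['tool_pos']+[0,0,dz]; q=Rw@T[:3,:3]@ray
    return o+q*(z-o[2])/q[2]
E
python3 - <<'E'
from h import *
s,im,d=look('wrist','w3.png'); np.save('w3d.npy',d); print(s['t'],s['tool_pos'],s['orientation'],s['gripper_width'])
_,t,dt=look('scene','s3.png'); np.save('s3d.npy',dt)
E
```

```text
8.1333 [613.95277033  52.88799826 110.2437798 ] [-2.22651572 -2.21276978  0.00444335] 24.047433007342217
```

View pics/w3.png

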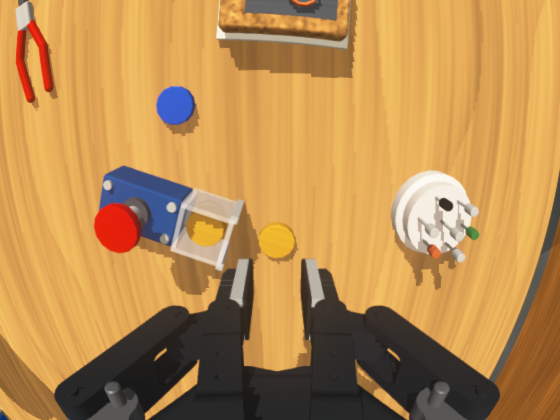

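One blank is out at wrist pixel (277,241), the plunger at (118,228) is up, and the remaining blanks are still in the magazine at (207,230). Next I'll locate the blank from the wrist and scene views and recheck the z offset.

Run:
```python
from h import *
s=env.get_state(); d=np.load('w3d.npy'); t=cv2.imread('pics/s3.png'); dt=np.load('s3d.npy'); w=cv2.imread('pics/w3.png')
hw=cv2.cvtColor(w,cv2.COLOR_BGR2HSV)
m=cv2.inRange(hw,(18,200,150),(30,255,255))
k=np.zeros_like(m);k[215:265,252:302]=m[215:265,252:302];v,u=np.nonzero(k);print('wrist blank px',u.mean(),v.mean(),len(u))
for dz in(0,27): print(dz,'blank',wplane(s,u.mean(),v.mean(),10,dz).round(1),'cap',wplane(s,118,228,82,dz).round(1))
print('depth',d[241,277],d[228,118],d[320,280])
# scene: brass
h=cv2.cvtColor(t,cv2.COLOR_BGR2HSV)
b=env.boxes_of('blank0','scene')
for x in b[:4]: 
    l,tt,r,bb=x['rect'];print(np.round(x['rect']),round(x['p'],2),onplane('scene',(l+r)/2,(tt+bb)/2,5).round(1))
cv2.imwrite('pics/s3c.png',cv2.resize(t[140:290,130:380],None,fx=3,fy=3,interpolation=cv2.INTER_CUBIC))
```

```text
wrist blank px 276.35490605427975 239.62943632567848 958
0 blank [610.7  13.7  10. ] cap [496.9  54.4  82. ]
27 blank [610.5   1.3  10. ] cap [481.1  43.1  82. ]
depth 297.6221 215.47424 338.6392
[327. 212. 342. 222.] 0.5 [528.6 133.7   5. ]
```

View pics/s3c.png

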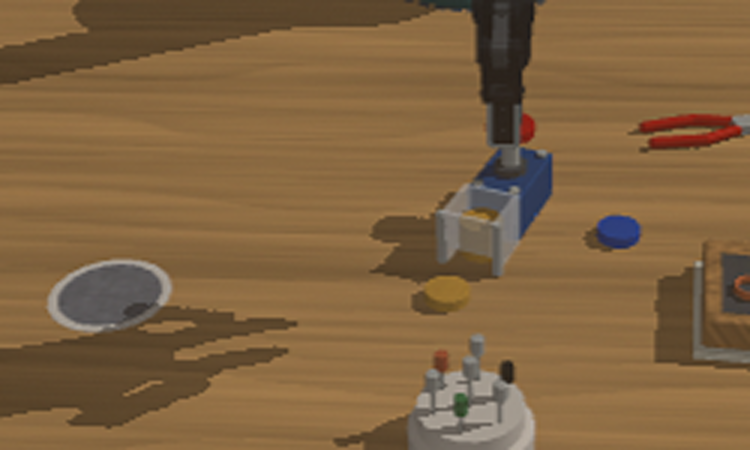

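The scene crop shows the blank on the bench at (447,293) and the pad at (110,295). The wrist view with no z offset matches the known plunger, so the arm's pose is right and the fingertips must end short of the TCP. I'll measure that.

Run:
```python
from h import *
print('scene blank',onplane('scene',130+447/3,140+292/3,7).round(1))
d=np.load('w3d.npy'); c=env.get_calibration('wrist'); f=210/np.tan(np.radians(c['fov_y'])/2); T=np.array(c['tool_from_camera'])
def tool(u,v):
    p=np.array([u-c['cx'],v-c['cy']]); r=np.hypot(*p); th=r/f
    ray=np.r_[np.sin(th)*p/r,np.cos(th)]; ray/=ray[2]
    return (T@np.r_[ray*d[v,u],1])[:3].round(1)
for u,v in((241,264),(247,263),(306,263),(314,263),(310,263),(306,275),(322,290),(232,290),(306,300)): print(u,v,tool(u,v))
dt=np.load('s3d.npy')
for y in (90,110,120,130,138,142,146): 
    u=int(130+500/3);v=int(140+y/3);print(v,world('scene',u,v,dt[v,u]).round(1))
```

```text
scene blank [616.4  11.3   7. ]
241 264 [ 10.8 -17.9 -36. ]
247 263 [ 11.5 -15.  -36.4]
306 263 [ 11.4  12.6 -36.1]
314 263 [ 11.2  16.4 -35.7]
310 263 [ 11.   14.6 -35.4]
306 275 [ 11.6  11.7 -47.4]
322 290 [ 10.9  17.5 -58.5]
232 290 [ 11.1 -19.4 -58.7]
306 300 [  7.6  10.8 -60.8]
170 [657.9  50.6 194. ]
176 [639.4  49.7 171.3]
180 [639.5  49.7 162.5]
183 [640.5  49.7 156.4]
186 [638.9  49.6 148.8]
187 [636.5  49.5 145.2]
188 [630.8  49.2 139.6]
```

Run:
```python
from h import *
d=np.load('w3d.npy'); c=env.get_calibration('wrist'); f=210/np.tan(np.radians(c['fov_y'])/2); T=np.array(c['tool_from_camera'])
v,u=np.mgrid[0:420,0:560]; px=u-c['cx'];py=v-c['cy'];r=np.hypot(px,py);th=r/f
ray=np.stack([np.sin(th)*px/r,np.sin(th)*py/r,np.cos(th)],-1);ray/=ray[...,2:]
P=(ray*d[...,None])@T[:3,:3].T+T[:3,3]
ok=(d>0)&(P[...,2]<-20)&(v>255)
Q=P[ok]
for z in range(-20,-130,-8):
    q=Q[(Q[:,2]<=z)&(Q[:,2]>z-8)]
    if len(q)>5: print(z,len(q),'y',np.percentile(q[:,1],[1,99]).round(),'x',np.percentile(q[:,0],[1,99]).round())
```

```text
-28 272 y [-25.  22.] x [-10.  12.]
-36 582 y [-26.  24.] x [-9. 12.]
-44 647 y [-26.  24.] x [-10.  12.]
-52 778 y [-26.  24.] x [-10.  12.]
-60 896 y [-24.  21.] x [-10.  12.]
-68 1462 y [-42.  39.] x [-7. 14.]
-76 4158 y [-46.  44.] x [-11.  14.]
-84 3250 y [-50.  48.] x [-11.  16.]
-92 3788 y [-54.  52.] x [-11.  18.]
-100 6156 y [-57.  55.] x [-11.  18.]
-108 6478 y [-61.  59.] x [-1. 18.]
-116 8042 y [-64.  62.] x [ 2. 20.]
-124 2042 y [-63.  61.] x [ 5. 21.]
```

The blank is at about (613,13). When shut, the fingertips end about 28 mm behind the TCP, so TCP z must go to about -24. The wide links sit only about 35 mm above the tips. I'll therefore use shut fingers as a flat pusher at x≈620, clear of the magazine corner at (582,48), and descend at y≈50.

Emit:
jog_arm:
  steps:
    - [-0.2,0.6,0,0]
    - [0,0,1,0]
    - [0,0,1.5,0]
    - [0,0,1.5,0]
    - [0,0,1.5,0]
    - [0,0,1.5,0]
    - [0,0,1.5,0]
    - [0,0,1.5,0]
    - [0,0,1,0]
    - [0,0,0,0]
  fingers: 0

```text
t: 9.12
tool_pos: [617.9, 50.8, -0.7]
orientation: [-2.226, -2.212, 0.006]
ft_force: [0.1, -0.2, 0.3]
gripper_width: 0.2
finger_force: 0.0
```

Emit:
jog_arm:
  steps:
    - [0,0,0.6,0]
    - [0,0,0.5,0]
    - [0,0,0,0]

```text
t: 9.37
tool_pos: [620.6, 51.0, -8.9]
orientation: [-2.228, -2.215, 0.0]
ft_force: [-0.7, -0.2, 0.8]
gripper_width: -0.1
finger_force: 0.0
```

Emit:
jog_arm:
  steps:
    - [0,0,0.5,0]
    - [0,0,0.5,0]
    - [0,0,0.3,0]
    - [0,0,0,0]

```text
t: 9.7
tool_pos: [620.1, 51.0, -22.4]
orientation: [-2.227, -2.214, 0.002]
ft_force: [-0.1, -0.8, -0.7]
gripper_width: 0.4
finger_force: 0.0
```

Run:
```python
from h import *
s,im,d=look('wrist'); _,t,_=look('scene')
a=cv2.resize(t[180:260,220:340],(480,320),interpolation=cv2.INTER_CUBIC); b=cv2.resize(im[140:320,180:360],(320,320))
cv2.imwrite('pics/c4.png',np.hstack([a,b])[:,:,::-1]); print(s['tool_pos'],s['ft_force'])
```

```text
[620.09644362  50.97096375 -22.35555429] [-0.11973011 -0.80468181 -0.65500869]
```

View pics/c4.png

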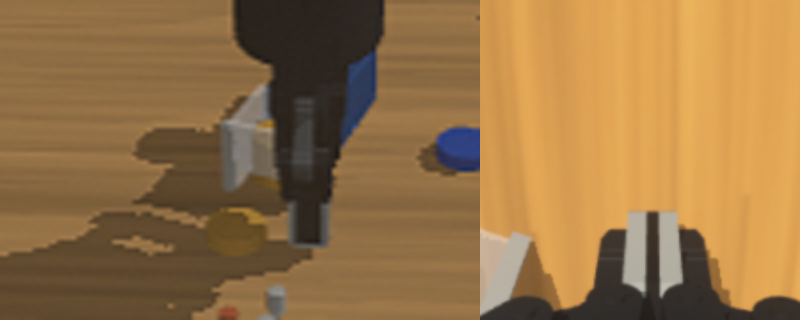

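The fingertips are beside the blank, near bench level: in the scene crop the tip is at (308,240) and the blank at (236,232). Pushing towards -y.

Emit:
jog_arm:
  steps:
    - [0,0,0.2,0]
    - [-0.4,0,0,0]
    - [-0.4,0,0,0]
    - [-0.4,0,0,0]
    - [-0.5,0,0,0]
    - [-0.6,0,0,0]
    - [-0.7,0,0,0]
    - [-0.8,0,0,0]
    - [-0.8,0,0,0]
    - [-0.8,0,0,0]

```text
t: 10.63
tool_pos: [620.5, -4.0, -23.5]
orientation: [2.228, 2.214, 0.0]
ft_force: [0.5, 0.9, 0.6]
gripper_width: 0.0
finger_force: 0.2
```

Emit:
jog_arm:
  steps:
    - [-0.8,0,0,0]
    - [-0.8,0,0,0]
    - [-0.8,0,0,0]
    - [-0.8,0,0,0]
    - [-0.8,0,0,0]
    - [-0.7,0,0,0]
    - [-0.6,0,0,0]
    - [-0.4,0,0,0]
    - [-0.2,0,0,0]
    - [0,0,0,0]

```text
t: 11.47
tool_pos: [620.1, -62.5, -23.5]
orientation: [2.229, 2.214, -0.0]
ft_force: [0.7, -0.4, 0.3]
gripper_width: -0.1
finger_force: 0.1
```

Run:
```python
from h import *
s,im,d=look('scene'); _,t,_=look('top')
a=cv2.resize(im[180:280,140:300],(480,300),interpolation=cv2.INTER_CUBIC); b=cv2.resize(t[160:260,260:410],(320,300)[::1])
cv2.imwrite('pics/c5.png',np.hstack([a,b])[:,:,::-1]); print(s['tool_pos'],s['ft_force'])
h=cv2.cvtColor(im[:,:,::-1].copy(),cv2.COLOR_BGR2HSV)
m=cv2.inRange(h,(14,165,110),(30,255,255)); n,L,st,ce=cv2.connectedComponentsWithStats(m)
for i in range(1,n):
    if 60<st[i,4]<400: print(st[i],ce[i].round(1),onplane('scene',*ce[i],7).round(1))
```

```text
[620.11591018 -62.45568407 -23.54239204] [ 0.69114191 -0.35470398  0.33036543]
```

View pics/c5.png

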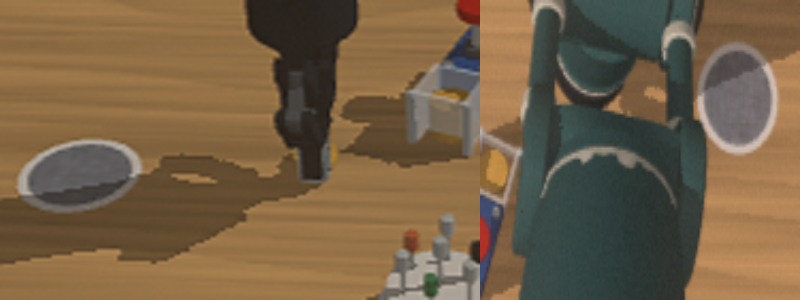

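The blank shows behind the fingers at crop (300–335,155), so it has slipped off to the -x side. I'll lift, look, and use the two-finger cradle now that we're clear of the dispenser.

Emit:
jog_arm:
  steps:
    - [0,0.3,-0.3,0]
    - [0,0.3,-1,0]
    - [0,0,-2,0]
    - [0,0,-3,0]
    - [0,0,-3,0]
    - [0,0,-1,0]
    - [3,0,0,0]
    - [3,0,0,0]
    - [0,0,0,0]
    - [0,0,0,0]
  fingers: 2.4

```text
t: 12.4
tool_pos: [626.6, -0.5, 79.8]
orientation: [2.225, 2.218, 0.0]
ft_force: [0.2, -0.3, -0.0]
gripper_width: 24.1
finger_force: 0.0
```

```bash
cat > loc.py <<'E'
from h import *
import sys
s,im,d=look('wrist',sys.argv[1]); print(s['t'],s['tool_pos'],s['gripper_width'])
h=cv2.cvtColor(im[:,:,::-1].copy(),cv2.COLOR_BGR2HSV)
m=cv2.inRange(h,(18,200,120),(30,255,255)); n,L,st,ce=cv2.connectedComponentsWithStats(m)
for i in range(1,n):
    if st[i,4]>250: print(st[i],ce[i].round(1),wplane(s,*ce[i],8).round(1))
_,im,_=look('scene')
h=cv2.cvtColor(im[:,:,::-1].copy(),cv2.COLOR_BGR2HSV)
m=cv2.inRange(h,(14,165,110),(30,255,255)); n,L,st,ce=cv2.connectedComponentsWithStats(m)
for i in range(1,n):
    if 40<st[i,4]<400 and 100<ce[i][0]<340 and ce[i][1]>180: print('scene',st[i],onplane('scene',*ce[i],7).round(1))
E
python3 loc.py w6.png
```

```text
12.4 [ 6.26565193e+02 -5.08138416e-01  7.98433200e+01] 24.10104436662331
[159 167  36  30 739] [175.6 182.3] [545.3  22.6   8. ]
scene [238 225  15  11 118] [591.6 -65.3   7. ]
```

View pics/w6.png

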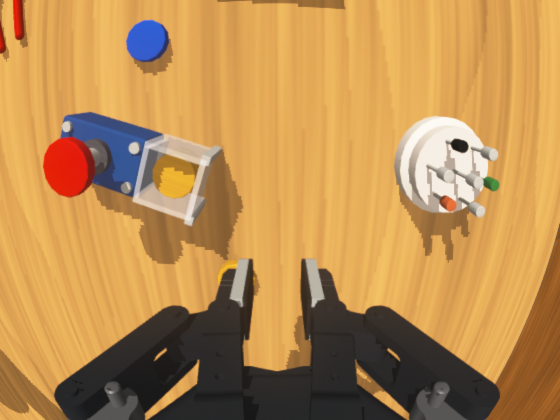

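The blank's edge shows at wrist (218–250,262–295), partly behind the left finger. Magazine, plunger and bur stand look untouched.

Run:
```python
from h import *
s=env.get_state()
im=cv2.imread('pics/w6.png'); h=cv2.cvtColor(im,cv2.COLOR_BGR2HSV)
m=cv2.inRange(h,(18,180,90),(30,255,255)); k=np.zeros_like(m);k[258:310,205:300]=m[258:310,205:300]
v,u=np.nonzero(k)
W=np.array([wplane(s,a,b,10)[:2] for a,b in zip(u,v)])
print(len(u),u.min(),u.max(),v.min(),v.max(),W.min(0),W.max(0))
print(wplane(s,236,280,10))
```

```text
213 217 255 259 285 [573.05470597 -70.66119541] [606.3004581  -44.97454985]
[589.73201059 -65.70083216  10.        ]
```

Emit:
jog_arm:
  steps:
    - [0,0,0,-0.09]
    - [0,0,0,-0.09]
    - [-0.6,-1.6,0,0]
    - [-0.6,-1.6,0,0]
    - [-0.8,-1.5,0,0]
    - [0,0,2,0]
    - [0,0,2.5,0]
    - [0,0,2.5,0]
    - [0,0,2,0]
    - [0,0,0,0]

```text
t: 13.33
tool_pos: [579.0, -30.7, -15.3]
orientation: [-2.017, -2.399, 0.008]
ft_force: [-1.1, 0.4, -0.2]
gripper_width: 23.7
finger_force: 0.0
```

Emit:
jog_arm:
  steps:
    - [0,0,0.6,0]
    - [0,0,0.6,0]
    - [0,0,0.4,0]
    - [0,0,0.2,0]
    - [0,0,0,0]

```text
t: 13.75
tool_pos: [584.6, -30.0, -27.6]
orientation: [2.019, 2.405, 0.001]
ft_force: [0.7, 0.3, 0.0]
gripper_width: 24.1
finger_force: 0.0
```

Emit:
jog_arm:
  steps:
    - [0,0,0.1,0]
    - [0,0,0.1,0]
    - [0,0,0,0]

```text
t: 14.0
tool_pos: [584.7, -30.0, -27.8]
orientation: [2.019, 2.405, 0.001]
ft_force: [-5.1, 0.4, 12.5]
gripper_width: 24.1
finger_force: 6.5
```

Run:
```python
from h import *
s,im,d=look('scene'); sw,w,_=look('wrist')
a=cv2.resize(im[190:260,190:300],(471,300),interpolation=cv2.INTER_CUBIC); b=cv2.resize(w[200:400,180:380],(300,300))
cv2.imwrite('pics/c7.png',np.hstack([a,b])[:,:,::-1]); print(s['tool_pos'],s['ft_force'])
v0=np.array([0,0]);u=None
for z in (0,5,10): # project TCP finger tips into scene for compare
    pass
```

```text
[584.72299382 -29.97908437 -27.8403253 ] [-5.12539834  0.39892778 12.53343713]
```

View pics/c7.png

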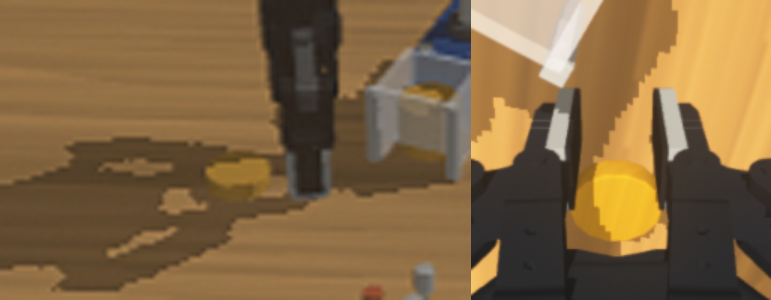

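The tips touch the bench at TCP z≈-28, and the blank at (616,200) sits centred between the fingers at (565) and (665). I'll raise about 3 mm clear of the bench and push about 187 mm along -tool x.

Emit:
jog_arm:
  steps:
    - [0,0,-0.5,0]
    - [-0.4,0,0,0]
    - [-0.4,0,0,0]
    - [-0.5,0,0,0]
    - [-0.6,0,0,0]
    - [-0.8,0,0,0]
    - [-0.8,0,0,0]
    - [-0.8,0,0,0]
    - [-0.8,0,0,0]
    - [-0.8,0,0,0]

```text
t: 14.93
tool_pos: [593.9, -89.1, -25.7]
orientation: [-2.02, -2.406, 0.0]
ft_force: [0.2, 0.6, -0.9]
gripper_width: 24.0
finger_force: 0.3
```

Emit:
jog_arm:
  steps:
    - [-0.8,0,0,0]
    - [-0.8,0,0,0]
    - [-0.8,0,0,0]
    - [-0.8,0,0,0]
    - [-0.8,0,0,0]
    - [-0.8,0,0,0]
    - [-0.8,0,0,0]
    - [-0.8,0,0,0]
    - [-0.8,0,0,0]
    - [-0.8,0,0,0]

```text
t: 15.77
tool_pos: [607.8, -167.5, -25.5]
orientation: [-2.02, -2.406, 0.0]
ft_force: [0.9, 0.2, -0.5]
gripper_width: 24.3
finger_force: 0.2
```

Emit:
jog_arm:
  steps:
    - [-0.8,0,0,0]
    - [-0.8,0,0,0]
    - [-0.8,0,0,0]
    - [-0.7,0,0,0]
    - [-0.6,0,0,0]
    - [-0.5,0,0,0]
    - [-0.3,0,0,0]
    - [-0.2,0,0,0]
    - [0,0,0,0]
    - [0,0,0,0]

```text
t: 16.6
tool_pos: [615.9, -213.0, -25.5]
orientation: [2.02, 2.406, 0.0]
ft_force: [0.1, 0.0, 0.3]
gripper_width: 23.8
finger_force: 0.0
```

```bash
python3 loc.py w8.png
python3 - <<'E'
from h import *
w=cv2.imread('pics/w8.png'); im=look('scene')[1][:,:,::-1]
a=cv2.resize(im[200:270,120:230],(471,300),interpolation=cv2.INTER_CUBIC); b=cv2.resize(w[200:400,180:380],(300,300))
cv2.imwrite('pics/c8.png',np.hstack([a,b]))
E
```

```text
16.6 [ 615.87031109 -212.97951973  -25.48852373] 23.832619483734035
[ 251  286   53   56 2283] [277.8 314.3] [ 619.  -233.4    8. ]
scene [159 232  12  10  70] [ 624.  -239.8    7. ]
```

View pics/c8.png

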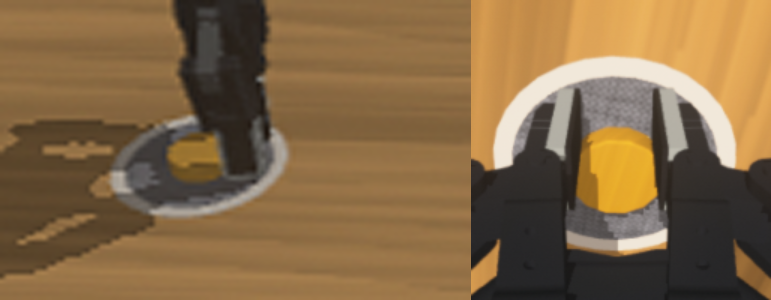

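The blank lies on the pad, about 3–4 mm from its centre. Backing off, then a numbers-only check: I've now viewed 11 pictures, one over the limit of 10, so no more viewing.

Emit:
jog_arm:
  steps:
    - [0.5,0,0,0]
    - [1,0,0,0]
    - [1,0,0,0]
    - [0,0,-2,0]
    - [0,0,-3,0]
    - [0,0,-3,0]
    - [3,0,-3,0]
    - [3,0,-2,0]
    - [0,0,0,0]
    - [0,0,0,0]

```text
t: 17.58
tool_pos: [602.2, -127.9, 106.0]
orientation: [2.014, 2.407, 0.003]
ft_force: [-0.4, 0.3, -0.1]
gripper_width: 23.7
finger_force: 0.0
```

```bash
python3 loc.py w9.png
python3 - <<'E'
from h import *
for n in('pad','blank0','plunger_top','bur_stand','pliers'):
    print(n,[(np.round(b['rect']).tolist(),round(b['p'],2)) for b in env.boxes_of(n,'scene')[:2]])
E
```

```text
17.5833 [ 602.17186391 -127.94346847  106.03184245] 23.703393194506358
[227   0  42  17 510] [247.4   6.3] [549.1  29.6   8. ]
[259 288  32  28 704] [274.4 301.6] [ 618.  -233.6    8. ]
scene [159 231  16  11 120] [ 622.1 -235.5    7. ]
pad [([146.0, 225.0, 185.0, 250.0], 0.72)]
blank0 [([288.0, 179.0, 307.0, 194.0], 0.63), ([266.0, 252.0, 305.0, 301.0], 0.55)]
plunger_top [([287.0, 180.0, 307.0, 195.0], 0.61)]
bur_stand [([264.0, 251.0, 306.0, 304.0], 0.62)]
pliers [([344.0, 176.0, 402.0, 186.0], 0.86)]
```

The blank is at about (619,-234), within about 5 mm of the pad's centre, and the robot is clear of everything.

```bash
python3 -c "
from h import *
print(env.sign_off())"
```

```text
the job is handed in; nothing more can be done
None
```

The job is handed in: one blank was ejected and pushed to about 5 mm from the pad's centre by camera, the plunger is back up, and I saw no sign that the bystanders moved, though the copper ring was not rechecked at the end; sign-off gave no verdict, and I viewed 11 pictures, one over the limit of 10.

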